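# Clamp an oil bottle in the cam clamp, cranked onto its dwell

## Robot

A 6-joint arm with a two-finger parallel gripper is mounted at the origin on the work surface. World frame = base frame: x ahead of the robot, y to its left, z up, the work surface at z = 0. Lengths are in mm, angles in rad, forces in N, time in s.
With the tool pointing down it reaches from about 300 to 875 mm from the base axis. Payload 6.4 kg.
Tool frame: the origin (TCP) lies midway between the tips of the shut fingers; the grasp point (between the pads) lies 19 mm behind it; z points along the fingers, x is the direction in which the jaws open and shut, and the axes are right-handed (so a half turn about z gives the same grasp; the last joint's range is limited). The gripper opens to 88 mm and grips with 3 to 60 N. Pads are 18 mm wide; open, the fingers measure 123 mm over their backs; the gripper's body (75 mm by 187 mm) begins 45 mm behind the grasp point.
Start: joints at [1.11, 0.181, 1.607, -0, 1.354, -0.206], TCP at [144.917, 556.453, 238.714] pointing down, gripper open.
Joint ranges: [-2.99, 2.99], [-0.89, 2.07], [0.3, 2.58], [-1.14, 4.28], [0, 2.63], [-3.12, 3.12]. Speed limits (rad/s): [2.57, 2.57, 3.01, 3.14, 3.14, 3.14].

## Interface

Orientations are given as a unit quaternion [x, y, z, w].
In Python, from workcell import manip gives the robot as it stands.
- The arm moves only by the tool carry_out, never from a script. Its argument "moves" is a list of rows, each a list of 6 numbers: the shift along the tool's x, y, z scaled (see below), then the turn, a rotation vector about the tool's x, y, z scaled (see below). In form: [[tx, ty, tz, rx, ry, rz], ...]. A call has 1 to 5 rows; each row is the pose to reach, as a shift and turn from the pose commanded when the call began, along the tool's axes at that moment, turning the shorter way round; what a row does not reach only later rows make up. The controller multiplies each number of a shift by 0.1 m and each number of a turn by 2 pi rad. A row lasts 1/10 s, in which the tool goes at most 50 mm and 8.59 degrees, less where a joint would pass 70% of its speed; a pose out of reach is approached as far as the arm can. A call with a number of a shift or a turn outside -1 to 1 is refused whole. A call with a gripper value outside its range is refused whole. "grip" is the opening, from 0 (shut) to 1 (fully open), set as the call begins (left out, the last holds). The fingers move at their own pace and stop on an object; the grip force is fixed at half the most. Time passes only in rows, so rows that repeat a pose let the fingers close. It gives the time, the measured TCP pose, the force and the opening at its end, in the units of the state.
- manip.read_state(): the state, without advancing time (a new reading comes with each control period).
- manip.get_image(name): name is "side" or "top"; returns a dict with "pixels" (384x512x3 uint8, blue, green, red), "z_map" (384x512 float32, mm along the optical axis (not along the pixel's ray), 0 where there is no reading), "fx", "fy", "cx", "cy" (pixels), "R" (3x3) and "t" (3): a world point X has camera coordinates R X + t. Camera axes: x right, y down, z forward; pixel columns grow to the right and rows downward; lengths in mm; the calibration is good to about 2 mm. A picture is of the moment at which its call begins.
- manip.sign_off(): hands the job in, once; it reports no verdict.
The state is a dict: "time": time; "joint_pos": joint angles; "joint_velocities": joint speeds; "joint_efforts": joint torques, N m; "ee_pos": TCP position; "orientation": TCP orientation; "contact_force": force on the tool from outside, world axes, zero at the start; "moment": the same for the moment, N m; "grip_width": opening from 0.0 (shut) to 1.0 (fully open).
Only numpy, scipy, OpenCV 4.12 (cv2) and the standard library are available. Lean on these libraries where they do the work, as an engineer would, in place of code of your own. Each camera call takes 0.05 s, during which the arm holds its last target.

## Task

Stand the open amber bottle upright in the white V nest of the bottle clamp, with a light grip on the glass. Then crank the clamp shut by feel, anticlockwise seen from above and without forcing or crushing its knob: the crank grows heavier while the cam lifts its follower and goes light as the roller runs onto the cam's flat dwell; stop there and let go, so that the jaw stays fully clamped on the bottle by itself. Do not let the jaw fly back, and leave the other glassware standing where it is.

Things in the scene. Friction and masses are not known exactly. Their poses are not given: they have to be found in the camera images.
- bottle: Amber glass bottle with a paper label and an open neck, 38 mm diameter, 92 mm tall, 75 to 155 g: straight body up to 60 mm, then shoulder, then a neck of 20 mm diameter from 74 mm up. It starts upright on the bench. Origin: centre of its underside, z up.
- fixture: Hand-cranked cam clamp for bottles, screwed to the bench. Aluminium base plate 110 x 250 mm, 12 mm thick; along its own y axis, from -y to +y: white V nest, jaw, grey guide block (48 mm high over the bench), follower with roller, brass plate cam on a vertical shaft under the crank. Origin: on the bench, 14 mm to +y of the plate's centre; own x across the plate.
- nest (a point): Point under the axis of a bottle touching both faces of the V, on top of the plate (12 mm over the bench), 86 mm to -y of the fixture's origin. The white V block (72 mm wide, 90 degree V) rises 28 mm over the plate and opens to +y, to the jaw. Clamp open, 8 mm lie between a seated bottle and the jaw; the closing jaw pushes a bottle standing a few mm short home into the V.
- jaw: Black rubber pad, 26 mm wide, 22 mm high, sprung on the nose of the follower; runs along the fixture's y to the bottle. Origin: centre of its front face, 34 mm over the bench (top 46 mm). The cam lifts 14 mm: the pad meets the bottle after 8 mm, then only its spring is compressed, so its place says nothing more of the cam. On the dwell it presses with about 20 N.
- crank (a joint): Turn of the crank, rad, growing anticlockwise from above; at 0 the knob stands 30 degrees clockwise of the fixture's +x. Starts at -0.3 to 0.3, jaw open. The cam is screwed to its shaft at a setting that differs from time to time: the middle of the dwell lies anywhere from 2.5 to 4.1 rad. Let go on the rise, the spring drives the crank back; on the dwell it stays.
- crank_axis (a point): On the camshaft's vertical axis, 146 mm to +y of the nest, at the top of the crank arm, 62 mm over the bench. Anticlockwise the cam has: its low round part (crank light, under 1 N at the knob), a rise of 100 degrees (push growing from about 2 to 7 N), the flat dwell 30 degrees wide (light again, 1 to 3 N), and a steep fall that throws the jaw open.
- knob: Black plastic crank knob, upright, 24 mm diameter, 48 mm high, on the end of the crank arm (18 mm wide), 65 mm from the crank axis. It spins freely on its pin, so a hand may hold it without turning. Origin: centre of its underside, 64 mm over the bench; top at 112 mm.
- knob_grip (a point): On the knob's axis at mid height, 90 mm over the bench: where to hold it.
- cylinder: Graduated glass cylinder on a round foot, 56 mm wide, 135 mm tall, easily tipped. Not part of the job. Origin: centre of its underside.
- beaker: Small clear glass beaker, 52 mm wide at the rim, 58 mm tall. Not part of the job. Origin: centre of its underside.
- vial0: Small green glass vial with black cap, 22 mm diameter, 51 mm tall. Not part of the job. Origin: centre of its underside.
- vial1: A second vial like vial0. Not part of the job. Origin: centre of its underside.

How it is judged:
By the outcome, as a careful person would: the job done as asked, in the order asked, and still so for the second after the job is handed in, with the robot touching nothing.
It also fails if it takes over 72 s, if anything falls off the work surface, if the arm or the gripper's body presses on something with over 40 N, if the wrist force passes 120 N, or if a joint passes its speed limit or range.

## Working session

There is one attempt and no reset: what is moved stays moved. The work goes in short steps, Python scripts to look and compute and a tool call to move; the robot and the scene stay as the last step left them, time stands still between calls to the robot, and variables do not carry over. Pictures are saved under pics/ and viewed, and the job is handed in when it is done.

Besides the shell and the picture viewer there is one more tool, called after "Request:" as name(argument=value, ...) on one line, values as JSON. carry_out: Moves the arm, as the interface text tells. Its arguments: {"type":"object","properties":{"moves":{"type":"array","items":{"type":"array","items":{"type":"number"}}},"grip":{"type":"number"}},"required":["moves"]}

```bash
mkdir -p pics; ls
python3 - <<'E'
from workcell import manip
import cv2,numpy as np
s=manip.read_state();print(s)
for n in("top","side"):
    d=manip.get_image(n);cv2.imwrite(f"pics/{n}0.png",d["pixels"]);np.savez(f"{n}0.npz",**d)
    print(n,d["fx"],d["fy"],d["cx"],d["cy"],d["R"],d["t"], -np.array(d["R"]).T@d["t"])
E
```

```text
pics
{'time': 0.0, 'joint_pos': array([ 1.10968593e+00,  1.81529002e-01,  1.60800129e+00, -2.41186107e-05,
        1.35378562e+00, -2.06298728e-01]), 'joint_velocities': array([-0.00128745,  0.00060449, -0.00096747,  0.00012444,  0.00043569,
        0.00027486]), 'joint_efforts': array([-6.64168638e-04, -4.33898020e+01, -3.41830337e+01,  6.99842675e-02,
        3.88655858e-02, -2.04047733e-04]), 'ee_pos': array([144.68375659, 555.94898262, 237.82015015]), 'orientation': array([ 7.91219689e-01,  6.11531407e-01, -7.70077572e-04,  3.86686413e-04]), 'contact_force': array([ 0.75756328,  0.27989515, -0.79619138]), 'moment': array([-0.03368642,  0.03129411, -0.03161874]), 'grip_width': 0.9960387486540457}
top 499.6814237284884 499.6814237284884 249.67653177549005 190.9358588607609 [[-0.01572112 -0.99975802 -0.01538661]
 [-0.99026269  0.01769694 -0.13808194]
 [ 0.13832083  0.01306599 -0.99030128]] [  28.00679034  563.7148206  1203.07879728] [ 392.25520091    2.30457437 1269.68024244]
side 465.77742459443465 465.77742459443465 255.77963876921493 187.4244424375487 [[-0.99378162 -0.11023085  0.01572429]
 [-0.0730983   0.53934586 -0.83890564]
 [ 0.08399245 -0.83483843 -0.54404969]] [ 562.92732407   84.7741394  1221.00349115] [ 463.06859698 1035.670011    726.55244484]
```

View pics/top0.png

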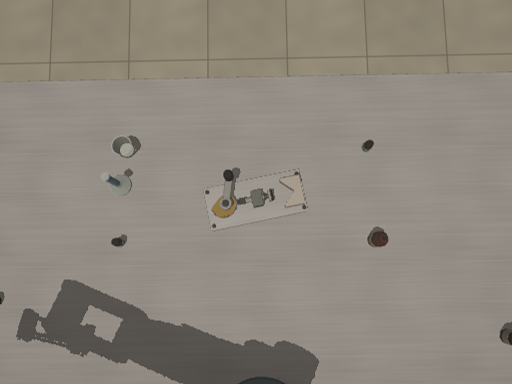

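View pics/side0.png

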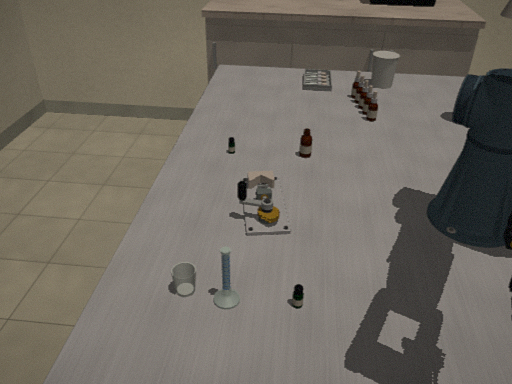

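The top view shows the bottle at (379,239), the plate centred near (256,200), the knob at (228,175), the camshaft at (225,204) and the V at (292,190). The vials are at (368,145) and (118,242), the cylinder at (122,185) and the beaker at (123,147). Next I'll zoom in and measure.

```bash
cat > h.py <<'E'
import numpy as np,cv2
def load(n):return dict(np.load(n))
def ray(d,u,v,z):
    R,t=d["R"],d["t"];C=-R.T@t
    w=R.T@np.array([(u-d["cx"])/d["fx"],(v-d["cy"])/d["fy"],1.])
    return C+w*(z-C[2])/w[2]
def proj(d,X):
    c=d["R"]@np.asarray(X,float)+d["t"];return np.array([d["fx"]*c[0]/c[2]+d["cx"],d["fy"]*c[1]/c[2]+d["cy"]])
def pts(d):
    v,u=np.mgrid[0:384,0:512];z=d["z_map"];c=np.stack([(u-d["cx"])/d["fx"]*z,(v-d["cy"])/d["fy"]*z,z],-1)
    return (c-d["t"])@d["R"]
E
python3 - <<'E'
from h import *
T=load("top0.npz");S=load("side0.npz")
P=T["pixels"];crop=cv2.resize(P[150:250,190:400],None,fx=3.8,fy=3.8,interpolation=cv2.INTER_CUBIC);cv2.imwrite("pics/c1.png",crop)
cv2.imwrite("pics/c2.png",cv2.resize(S["pixels"][115:245,210:330],None,fx=4.6,fy=4.6,interpolation=cv2.INTER_CUBIC))
for n,d in(("top",T),("side",S)):
    X=pts(d);hsv=cv2.cvtColor(d["pixels"],cv2.COLOR_BGR2HSV)
    for nm,h in(("h",0),):
        m=((X[...,2]>6)&(X[...,2]<400)&(d["z_map"]>0)&(X[...,0]>250)&(X[...,0]<800)).astype(np.uint8)
        k,l,st,c=cv2.connectedComponentsWithStats(m)
        for i in range(1,k):
            if st[i,4]>15:
                q=X[l==i];print(n,st[i],c[i].round(1),np.median(q,0).round(1),"max",q.max(0).round(),"min",q.min(0).round())
# plate: points z in 9..16
X=pts(T);m=(abs(X[...,2]-12)<4)&(T["z_map"]>0)&(X[...,0]>250)&(X[...,0]<600)&(abs(X[...,1])<250)
q=X[m][:,:2].astype(np.float32);print(len(q),cv2.minAreaRect(q))
E
```

```text
top [111 135  25  23 331] [122.1 145.5] [687.9 342.1  41.6] max [713. 374.  64.] min [659. 312.   6.]
top [362 139  12  12 101] [367.4 144.6] [ 675.4 -277.4   43.3] max [ 698. -270.   56.] min [ 668. -301.    6.]
top [ 203  169  105   62 4324] [254.2 198.5] [545.   10.   14.4] max [623. 138. 117.] min [ 470. -125.    6.]
top [100 172  32  23 401] [116.3 182.5] [589.  347.4  15.6] max [622. 404. 139.] min [566. 323.   6.]
top [368 231  20  16 266] [377.5 238.4] [ 440.  -284.3   68.9] max [ 459. -272.   98.] min [ 423. -308.    7.]
top [111 237  13  10  94] [117.1 241.4] [445.  344.7  46.6] max [456. 358.  57.] min [434. 338.   7.]
side [ 242    0  109   51 5082] [296.7  23.8] [  515.1 -1455.    126. ] max [  800. -1411.   191.] min [  250. -1835.     6.]
side [303  69  29  22 445] [317.3  79.3] [ 398.9 -946.8   18. ] max [ 463. -854.   30.] min [  343. -1079.     6.]
side [351  71   7  30 100] [354.1  87.6] [ 254.6 -803.6   43.5] max [ 265. -747.  112.] min [ 250. -822.    6.]
side [299 128  13  30 294] [305.4 143.5] [ 441.3 -277.7   47.5] max [ 460. -267.   94.] min [ 422. -303.    6.]
side [228 137   7  16  98] [230.8 144.6] [ 676.8 -271.1   31.3] max [ 688. -263.   53.] min [ 667. -288.    6.]
side [ 237  171   53   64 2550] [262.3 203.1] [545.9  71.3  17.8] max [621. 143. 113.] min [ 470. -120.    6.]
side [214 247  26  60 678] [225.7 281.2] [588.  361.2  41.5] max [616. 382. 136.] min [562. 334.   6.]
side [171 262  25  34 686] [183.6 277.5] [680.8 348.4  39.8] max [706. 367.  60.] min [656. 314.   6.]
side [292 284  11  24 217] [297.3 295.4] [442.8 359.9  33.6] max [453. 365.  54.] min [432. 343.   6.]
2381 ((438.995849609375, 1.587982177734375), (486.7945556640625, 343.86016845703125), 84.29900360107422)
```

View pics/c1.png

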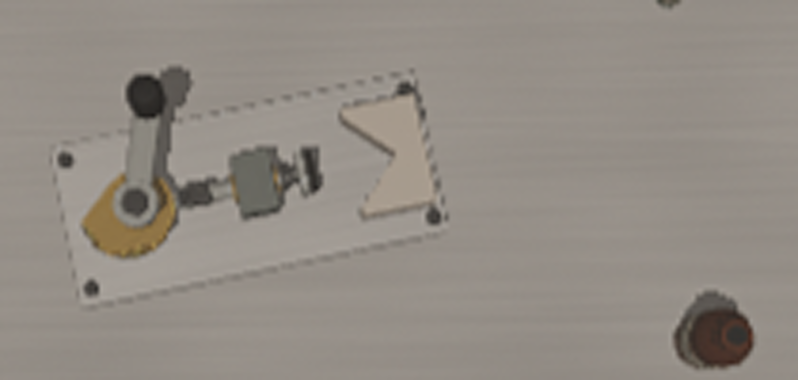

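View pics/c2.png

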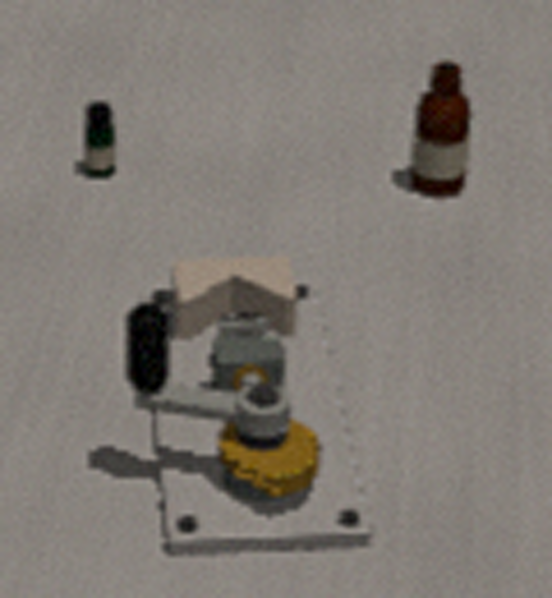

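Run:
```python
from h import *
T=load("top0.npz");S=load("side0.npz")
f=lambda u,v,z:ray(T,(u+.5)/3.8-.5+190,(v+.5)/3.8-.5+150,z)
g=lambda u,v,z:ray(S,(u+.5)/4.6-.5+210,(v+.5)/4.6-.5+115,z)
c=np.array([f(u,v,12)[:2] for u,v in((52,147),(412,72),(447,233),(82,307))]);print(c.round(1),[np.linalg.norm(c[i]-c[i-1]).round(1) for i in range(4)],c.mean(0))
print("hub",f(135,202,64),"apex",f(398,153,40),"knobtop",f(147,96,112),"jawface",f(316,170,46),"botneck",f(737,334,92))
print("side: knobtop",g(150,312,112),"hub",g(264,395,64),"bottop",g(446,69,92), "apex",g(236,277,40),"platecorners",g(165,542,12),g(370,536,12))
# robust bottle: points
X=pts(T);q=X[225:250,365:392].reshape(-1,3);q=q[(q[:,2]>84)&(q[:,2]<99)];print("neck pts top",q.mean(0),len(q))
X=pts(S)
q=X[125:160,297:314].reshape(-1,3);
for a,b in((5,25),(25,45),(45,58),(76,95)):
    r=q[(q[:,2]>a)&(q[:,2]<b)];print(a,r.mean(0).round(1),r.min(0).round(1),r.max(0).round(1),len(r))
for nm,d,r in(("T",T,(165,190,215,240)),("S",S,(170,205,230,250))):
    X=pts(d)[r[0]:r[1],r[2]:r[3]].reshape(-1,3);q=X[X[:,2]>75];print("knob",nm,q.mean(0),q.min(0),q.max(0),len(q))
```

```text
[[ 576.8  136.9]
 [ 623.4 -105.5]
 [ 514.4 -125.6]
 [ 469.3  117.3]] [np.float64(109.2), np.float64(246.9), np.float64(110.8), np.float64(247.0)] [545.9501959    5.75877925]
hub [532.64060317  78.25597447  64.        ] apex [564.63795582 -92.44653884  40.        ] knobtop [592.93520398  67.21039486 112.        ] jawface [553.59854853 -38.47393751  46.        ] botneck [ 441.09691253 -293.71703094   92.        ]
side: knobtop [593.56200526  74.67968633 112.        ] hub [530.82593345  75.0106102   64.        ] bottop [ 440.92747216 -287.58840517   92.        ] apex [561.88770402 -84.87122774  40.        ] platecorners [576.06399906 144.25063723  12.        ] [467.69891971 124.86429327  12.        ]
neck pts top [ 441.19418535 -291.49143977   92.10980501] 66
5 [ 442.5 -276.5   14.9] [ 423.5 -290.9    5.6] [ 460.  -267.4   24.9] 69
25 [ 440.5 -276.8   35. ] [ 422.3 -291.2   25. ] [ 460.3 -266.8   44.6] 70
45 [ 440.9 -277.2   51.2] [ 423.6 -287.6   46. ] [ 458.8 -267.8   56.7] 42
76 [ 441.  -285.5   86.1] [ 432.1 -302.9   76.2] [ 451.6 -275.3   94.5] 43
knob T [588.85785476  67.0090468  140.16902558] [392.25520091   2.30457437  76.09419816] [ 608.42042111   80.48674716 1269.68024244] 102
knob S [592.25397586  97.96915268 108.74242484] [463.06859698  63.15682134  75.58317572] [ 607.23123331 1035.670011    726.55244484] 153
```

```bash
cat > go.py <<'E'
import sys,numpy as np
from workcell import manip
from scipy.spatial.transform import Rotation as Ro
def go(x,y,z,h,verbose=1):
    s=manip.read_state();R=Ro.from_quat(s["orientation"])
    tgt=Ro.from_matrix(np.array([[np.cos(h),np.sin(h),0],[np.sin(h),-np.cos(h),0],[0,0,-1]]).copy())
    d=R.inv().apply(np.array([x,y,z])-s["ee_pos"])/100
    r=(R.inv()*tgt).as_rotvec()/(2*np.pi)
    print("t",round(s["time"],2),"pos",s["ee_pos"].round(1),"head",np.degrees(np.arctan2(*R.as_matrix()[1::-1,0])).round(1),"F",s["contact_force"].round(1),"g",round(s["grip_width"],3),"j",s["joint_pos"].round(2))
    print("shift",d.round(3),"turn",r.round(4))
if __name__=="__main__":
    a=[float(v) for v in sys.argv[1:]];go(*a[:3],np.radians(a[3]))
E
python3 go.py 500 100 230 10.7; python3 go.py 441 -291 150 10.7
```

```text
t 0.1 pos [144.7 556.  238. ] head 75.4 F [-0.5  0.7 -0.2] g 1.001 j [ 1.11  0.18  1.61  0.    1.35 -0.21]
shift [-3.517  4.588  0.083] turn [1.000e-04 2.000e-04 1.797e-01]
t 0.1 pos [144.7 556.  238. ] head 75.4 F [-0.5  0.7 -0.2] g 1.001 j [ 1.11  0.18  1.61  0.    1.35 -0.21]
shift [-7.448  5.003  0.889] turn [1.000e-04 2.000e-04 1.797e-01]
```

Request:
carry_out(moves=[[-0.8,1,0,0,0,0],[-0.8,1,0,0,0,0],[-0.8,1,0,0,0,0]], grip=1)

```text
time: 0.4
ee_pos: [222.4, 451.5, 238.0]
orientation: [0.791, 0.611, -0.001, 0.001]
contact_force: [0.2, 0.7, 0.0]
grip_width: 1.0
```

Request:
carry_out(moves=[[-0.8,1,0,0,0,0],[-0.8,1,0,0,0,0],[-0.8,1,0,0,0,0]])

```text
time: 0.7
ee_pos: [299.3, 348.7, 238.4]
orientation: [0.792, 0.611, -0.0, 0.0]
contact_force: [-0.0, 1.0, -0.5]
grip_width: 0.999
```

Request:
carry_out(moves=[[-0.8,1,0,0,0,0],[-0.8,1,0,0,0,0],[-0.8,1,0,0,0,0]])

```text
time: 1.0
ee_pos: [376.1, 246.0, 238.6]
orientation: [0.792, 0.611, -0.0, 0.0]
contact_force: [0.0, 0.6, 0.8]
grip_width: 1.007
```

Request:
carry_out(moves=[[-1,0.9,0,0,0,0],[-1,0.9,0,0,0,0],[-1,0.9,0,0,0,0]])

```text
time: 1.3
ee_pos: [437.4, 126.6, 238.6]
orientation: [0.792, 0.611, -0.0, 0.0]
contact_force: [1.4, 0.3, 0.3]
grip_width: 1.0
```

```bash
python3 go.py 441 -291 200 10.7
```

```text
t 1.3 pos [437.4 126.6 238.6] head 75.3 F [1.4 0.3 0.3] g 1.0 j [ 0.02 -0.1   1.89 -0.    1.34 -1.29]
shift [-4.03   1.093  0.388] turn [1.000e-04 1.000e-04 1.795e-01]
```

Request:
carry_out(moves=[[-1,0.27,0.05,0,0,0],[-1,0.27,0.05,0,0,0],[-1,0.27,0.1,0,0,0]])

```text
time: 1.6
ee_pos: [437.8, 20.8, 228.7]
orientation: [0.793, 0.609, -0.0, 0.001]
contact_force: [-0.6, 0.4, -0.2]
grip_width: 0.998
```

Request:
carry_out(moves=[[-1,0.27,0.05,0,0,0],[-1,0.27,0.05,0,0,0],[-1,0.27,0.1,0,0,0]])

```text
time: 1.9
ee_pos: [438.8, -81.9, 218.8]
orientation: [0.793, 0.61, -0.0, 0.001]
contact_force: [0.0, 1.0, 0.5]
grip_width: 1.003
```

Request:
carry_out(moves=[[-1,0.27,0.1,0,0,0.09],[-1,0.27,0.1,0,0,0.09],[-1,0.27,0.1,0,0,0.09],[-1,0.27,0.1,0,0,0.09]])

```text
time: 2.3
ee_pos: [439.3, -181.8, 207.8]
orientation: [0.932, 0.363, -0.0, -0.001]
contact_force: [0.2, 0.3, 0.4]
grip_width: 1.001
```

```bash
python3 go.py 441 -291 180 10.7
```

```text
t 2.3 pos [ 439.3 -181.8  207.8] head 42.5 F [0.2 0.3 0.4] g 1.001 j [-0.64 -0.01  1.88  0.    1.28 -1.39]
shift [-0.726  0.817  0.277] turn [-0.0003  0.0001  0.0884]
```

Request:
carry_out(moves=[[-0.73,0.82,0.28,0,0,0.0885],[-0.73,0.82,0.28,0,0,0.0885],[-0.73,0.82,0.28,0,0,0.0885],[-0.73,0.82,0.28,0,0,0.0885],[-0.73,0.82,0.28,0,0,0.0885]])

```text
time: 2.8
ee_pos: [442.2, -290.3, 179.8]
orientation: [0.995, 0.097, -0.0, -0.001]
contact_force: [-0.3, -0.3, 1.1]
grip_width: 1.002
```

```bash
python3 go.py 441 -291 33 10.7
python3 - <<'E'
from h import *
from workcell import manip
s=manip.read_state();p=s["ee_pos"]
for n in("side","top"):
    d=manip.get_image(n);np.savez(n+"1.npz",**d)
    u,v=proj(d,p).round().astype(int);print(n,u,v)
    im=cv2.resize(d["pixels"],None,fx=4,fy=4,interpolation=cv2.INTER_CUBIC)
    h=np.radians(10.7);ex=np.array([np.cos(h),np.sin(h),0])
    for k in(-44,0,44):
        q=(proj(d,p+k*ex)+.5)*4-.5;cv2.drawMarker(im,tuple(int(a) for a in q),(0,255,255),cv2.MARKER_CROSS,16,1)
    x0=min(max(4*u-400,0),2048-800);y0=min(max(4*v-300,0),1536-600)
    cv2.imwrite(f"pics/{n}1.png",im[y0:y0+600,x0:x0+800])
E
```

```text
t 2.8 pos [ 442.2 -290.3  179.8] head 11.1 F [-0.3 -0.3  1.1] g 1.002 j [-0.81  0.14  1.78  0.    1.22 -1.  ]
shift [-0.012  0.008  1.468] turn [-0.0003  0.0001  0.0011]
side 308 103
top 392 235
```

View pics/side1.png

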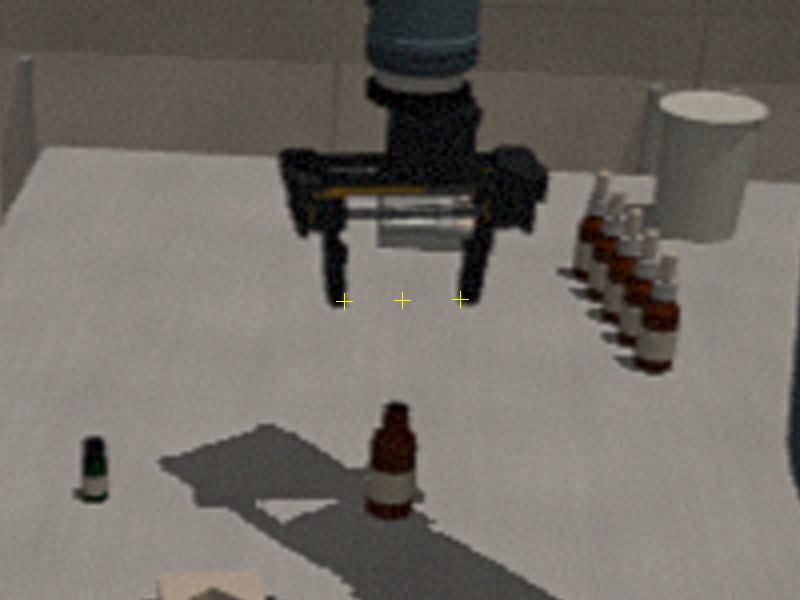

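View pics/top1.png

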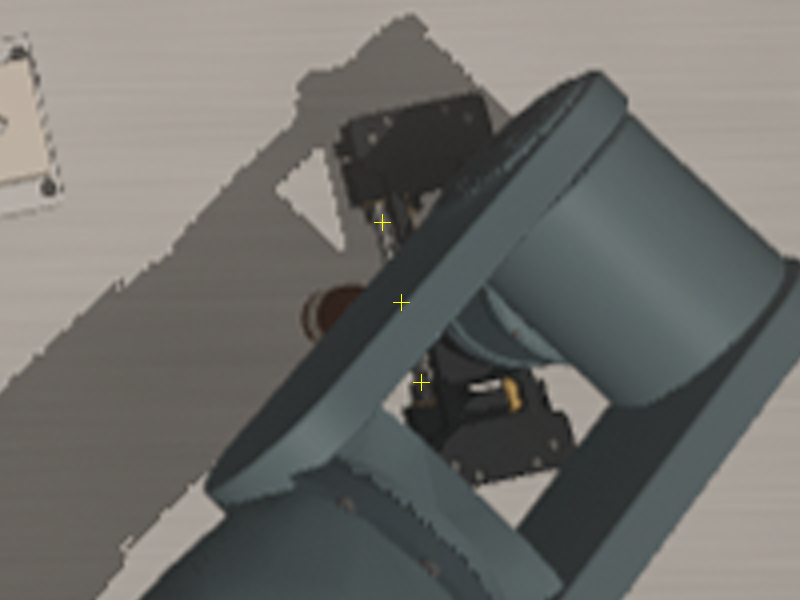

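Request:
carry_out(moves=[[0,-0.01,0,0,0,0.115],[0,-0.01,0,0,0,0.115],[0,-0.01,0,0,0,0.115],[0,-0.01,0,0,0,0.115],[0,-0.01,0,0,0,0.115]])

```text
time: 3.4
ee_pos: [442.2, -289.2, 180.9]
orientation: [0.965, -0.262, 0.0, 0.0]
contact_force: [0.0, -0.3, -0.0]
grip_width: 1.002
```

Request:
carry_out(moves=[[0,0,0,0,0,0.115],[0,0,0,0,0,0.115],[0,0,0,0,0,0.115],[0,0,0,0,0,0.115],[0,0,0,0,0,0.115]])

```text
time: 3.9
ee_pos: [442.2, -289.3, 180.9]
orientation: [0.81, -0.586, 0.0, -0.0]
contact_force: [0.2, -0.2, 0.2]
grip_width: 1.001
```

```bash
python3 go.py 441.5 -289 33 -79.3
python3 - <<'E'
from h import *
T=load("top0.npz");S=load("side0.npz")
for n,d,r in(("T",T,(225,250,362,392)),("S",S,(120,165,292,318))):
    im=d["pixels"][r[0]:r[1],r[2]:r[3]].astype(int)
    m=(im[...,2]-im[...,0]>18); ys,xs=np.nonzero(m);print(n,ys.min()+r[0],ys.max()+r[0],xs.min()+r[2],xs.max()+r[2])
for y in(-293,-290,-287,-284):
    print(y,"S base front",proj(S,[441.5,y+19,0]).round(1),"S top back",proj(S,[441.5,y-10,92]).round(1),"T left body",proj(T,[441.5,y+19,60]).round(1),"T left base",proj(T,[441.5,y+19,0]).round(1),"T neck right",proj(T,[441.5,y-10,92]).round(1))
E
```

```text
t 3.9 pos [ 442.2 -289.3  180.9] head -71.8 F [ 0.2 -0.2  0.2] g 1.001 j [-0.8   0.14  1.78  0.    1.22  0.45]
shift [-0.005  0.006  1.479] turn [-0.     -0.      0.0209]
T 232 246 368 388
S 128 158 300 311
-293 S base front [304.1 157.6] S top back [306.5 127.5] T left body [372.  238.1] T left base [366.6 239.2] T neck right [387.6 237.3]
-290 S base front [304.1 158. ] S top back [306.5 127.9] T left body [370.8 238.1] T left base [365.4 239.2] T neck right [386.3 237.3]
-287 S base front [304.1 158.5] S top back [306.4 128.3] T left body [369.5 238.1] T left base [364.2 239.2] T neck right [385.  237.3]
-284 S base front [304.1 159. ] S top back [306.4 128.7] T left body [368.3 238.2] T left base [363.  239.2] T neck right [383.7 237.4]
```

Request:
carry_out(moves=[[0,0,0.4,0,0,0.021],[0,0,0.8,0,0,0.021],[0,0,1,0,0,0.021]])

```text
time: 4.2
ee_pos: [440.8, -287.8, 77.9]
orientation: [0.772, -0.636, -0.002, -0.0]
contact_force: [-0.5, 0.7, -0.2]
grip_width: 0.999
```

Request:
carry_out(moves=[[0,0,0.2,0,0,0],[0,0,0.35,0,0,0],[0,0,0.48,0,0,0],[0,0,0.48,0,0,0]], grip=0.6)

```text
time: 4.6
ee_pos: [441.1, -288.8, 31.2]
orientation: [0.771, -0.637, -0.002, -0.0]
contact_force: [0.1, 0.4, -0.4]
grip_width: 0.661
```

Request:
carry_out(moves=[[0,0,0,0,0,0],[0,0,0,0,0,0],[0,0,0,0,0,0],[0,0,0,0,0,0]], grip=0.45)

```text
time: 5.0
ee_pos: [442.2, -290.8, 33.5]
orientation: [0.77, -0.638, 0.001, 0.0]
contact_force: [0.6, 0.3, 0.3]
grip_width: 0.452
```

```bash
python3 go.py 441.5 -290 33 -79.3
python3 - <<'E'
from h import *
from workcell import manip
ims=[]
for n,c in(("side",(305,135)),("top",(385,235))):
    d=manip.get_image(n);ims.append(cv2.resize(d["pixels"][c[1]-50:c[1]+50,c[0]-50:c[0]+50],(400,400),interpolation=cv2.INTER_CUBIC))
cv2.imwrite("pics/g1.png",np.hstack(ims))
E
```

```text
t 5.0 pos [ 442.2 -290.8   33.5] head -79.2 F [0.6 0.3 0.3] g 0.452 j [-0.81  0.36  1.85 -0.    0.92  0.58]
shift [-0.009  0.005  0.005] turn [-0.0001 -0.0002  0.0002]
```

View pics/g1.png

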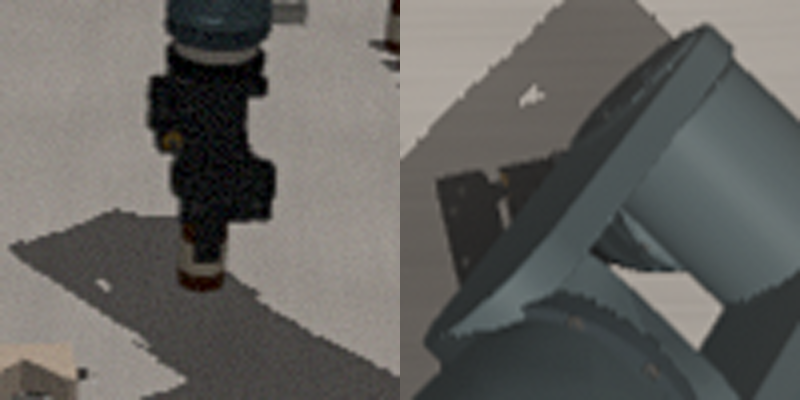

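Request:
carry_out(moves=[[0,0,0,0,0,0],[0,0,0,0,0,0],[0,0,0,0,0,0]], grip=0.42)

```text
time: 5.4
ee_pos: [442.1, -290.9, 33.2]
orientation: [0.77, -0.638, 0.001, 0.0]
contact_force: [0.2, -1.3, 4.1]
grip_width: 0.425
```

```bash
python3 go.py 441.5 -290 34 -79.3
```

```text
t 5.4 pos [ 442.1 -290.9   33.2] head -79.2 F [ 0.2 -1.3  4.1] g 0.425 j [-0.81  0.36  1.85 -0.    0.92  0.58]
shift [-0.01   0.004 -0.008] turn [-0.0001 -0.0002  0.0002]
```

Request:
carry_out(moves=[[0,0,-0.01,0,0,0],[0,0,-0.01,0,0,0],[0,0,-0.01,0,0,-0.02],[0,0,-0.01,0,0,-0.045]], grip=0.7)

```text
time: 5.8
ee_pos: [441.4, -289.8, 33.3]
orientation: [0.852, -0.523, -0.001, -0.0]
contact_force: [-0.1, 0.1, 0.2]
grip_width: 0.7
```

Request:
carry_out(moves=[[0,0,0,0,0,-0.115],[0,0,0,0,0,-0.115],[0,0,0,0,0,-0.115],[0,0,0,0,0,-0.115],[0,0,0,0,0,-0.115]])

```text
time: 6.3
ee_pos: [441.3, -289.8, 33.2]
orientation: [0.982, -0.188, -0.001, -0.0]
contact_force: [0.7, 0.2, 0.1]
grip_width: 0.699
```

Request:
carry_out(moves=[[0,0,0,0,0,-0.09],[0,0,0,0,0,-0.09],[0,0,0,0,0,-0.09],[0,0,0,0,0,-0.09],[0,0,0,0,0,-0.09]])

```text
time: 6.8
ee_pos: [441.4, -289.9, 33.3]
orientation: [0.996, 0.091, -0.0, -0.0]
contact_force: [0.1, -0.1, -0.5]
grip_width: 0.701
```

```bash
python3 go.py 441.5 -290 34 10.7
```

```text
t 6.8 pos [ 441.4 -289.9   33.3] head 10.4 F [ 0.1 -0.1 -0.5] g 0.701 j [-0.81  0.36  1.85  0.    0.93 -0.99]
shift [ 0.001  0.001 -0.007] turn [-0.0002  0.0001 -0.0007]
```

Request:
carry_out(moves=[[0,0.01,-0.01,0,0,0],[0,0.01,-0.01,0,0,0],[0,0.01,-0.01,0,0,0],[0,0.01,-0.01,0,0,0]], grip=0.45)

```text
time: 7.2
ee_pos: [441.8, -291.3, 34.7]
orientation: [0.996, 0.09, -0.0, -0.0]
contact_force: [-0.2, -0.1, 0.8]
grip_width: 0.448
```

Request:
carry_out(moves=[[0,0,0,0,0,0],[0,0,0,0,0,0],[0,0,0,0,0,0],[0,0,0,0,0,0]], grip=0.4)

```text
time: 7.6
ee_pos: [441.9, -291.3, 34.7]
orientation: [0.996, 0.09, -0.0, -0.0]
contact_force: [-0.7, 0.8, 0.4]
grip_width: 0.422
```

Request:
carry_out(moves=[[0,0,-0.05,0,0,0],[0,0,-0.2,0,0,0],[0,0,-0.2,0,0,0]])

```text
time: 7.9
ee_pos: [443.3, -292.6, 57.2]
orientation: [0.996, 0.09, 0.001, 0.002]
contact_force: [-0.2, -0.7, -0.0]
grip_width: 0.425
```

```bash
python3 go.py 559 -62 110 10.7
python3 - <<'E'
from h import *
from workcell import manip
ims=[]
for n,c in(("side",(305,135)),("top",(385,235))):
    d=manip.get_image(n);ims.append(cv2.resize(d["pixels"][c[1]-50:c[1]+50,c[0]-50:c[0]+50],(400,400),interpolation=cv2.INTER_CUBIC))
cv2.imwrite("pics/g2.png",np.hstack(ims))
E
```

```text
t 7.9 pos [ 443.3 -292.6   57.2] head 10.4 F [-0.2 -0.7 -0. ] g 0.425 j [-0.81  0.32  1.84  0.    0.97 -0.99]
shift [ 1.555 -2.058 -0.531] turn [ 0.0005 -0.0004 -0.0009]
```

View pics/g2.png

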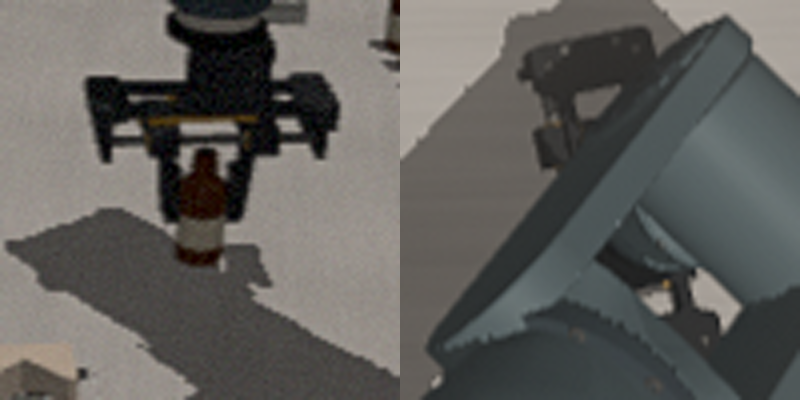

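Request:
carry_out(moves=[[0,0,-0.25,0,0,0],[0.2,-0.25,-0.45,0,0,0],[0.5,-0.7,-0.5,0,0,0],[0.75,-1,-0.5,0,0,0],[0.75,-1,-0.5,0,0,0]])

```text
time: 8.5
ee_pos: [499.1, -175.3, 104.9]
orientation: [0.996, 0.093, 0.0, -0.001]
contact_force: [-0.1, 0.1, -0.4]
grip_width: 0.425
```

Request:
carry_out(moves=[[0.3,-0.4,0,0,0,0],[0.6,-0.8,0,0,0,0],[0.76,-1,0,0,0,0],[0.76,-1,0,0,0,0]])

```text
time: 8.9
ee_pos: [555.2, -65.1, 104.4]
orientation: [0.996, 0.092, 0.0, -0.0]
contact_force: [-0.6, -1.0, -0.9]
grip_width: 0.422
```

```bash
python3 go.py 559.6 -60.5 90 10.7
```

```text
t 8.9 pos [555.2 -65.1 104.4] head 10.6 F [-0.6 -1.  -0.9] g 0.422 j [-0.33  0.3   1.75  0.    1.09 -0.51]
shift [ 0.052 -0.037  0.144] turn [-0.0001 -0.     -0.0003]
```

Request:
carry_out(moves=[[0.05,-0.04,0.1,0,0,0],[0.05,-0.04,0.1,0,0,0],[0.05,-0.04,0.1,0,0,0]])

```text
time: 9.2
ee_pos: [557.8, -63.5, 93.8]
orientation: [0.996, 0.09, -0.001, -0.0]
contact_force: [0.4, -0.2, -1.1]
grip_width: 0.421
```

```bash
python3 go.py 559.6 -60.5 48 10.7
python3 - <<'E'
from h import *
from workcell import manip
ims=[]
for n,c in(("side",(260,185)),("top",(275,190))):
    d=manip.get_image(n);np.savez(n+"2.npz",**d);ims.append(cv2.resize(d["pixels"][c[1]-50:c[1]+50,c[0]-50:c[0]+50],(400,400),interpolation=cv2.INTER_CUBIC))
cv2.imwrite("pics/n1.png",np.hstack(ims))
E
```

```text
t 9.2 pos [557.8 -63.5  93.8] head 10.3 F [ 0.4 -0.2 -1.1] g 0.421 j [-0.32  0.33  1.75 -0.    1.07 -0.5 ]
shift [ 0.024 -0.026  0.458] turn [-0.0001  0.0003 -0.0011]
```

View pics/n1.png

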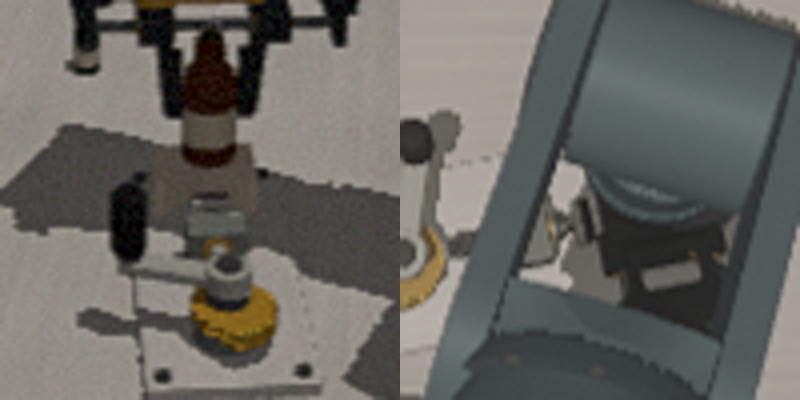

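Run:
```python
from h import *
from workcell import manip
s=manip.read_state();print(s["ee_pos"],s["time"])
d=load("side2.npz")
cv2.imwrite("pics/n2.png",cv2.resize(d["pixels"][135:215,225:300],(750,600*800//800),interpolation=cv2.INTER_CUBIC))
for k,(x,y,z) in {"bot base":(*s["ee_pos"][:2],59),"bottle front base":(s["ee_pos"][0]-.1857*19,s["ee_pos"][1]+.98*19,59),"apex":(564,-88.5,40),
 "Vleft front":(559.5+.9826*36+.1857*9,-62+.1857*36-.98*9,40),"Vright":(559.5-.9826*36+.1857*9,-62-.1857*36-.98*9,40)}.items(): print(k,proj(d,(x,y,z)).round(1))
```

```text
[558.26014518 -63.62262676  94.52792085] 9.3
bot base [261.6 173. ]
bottle front base [262.2 176.6]
apex [260.3 174.1]
Vleft front [247.8 177.8]
Vright [273.4 177.1]
```

View pics/n2.png

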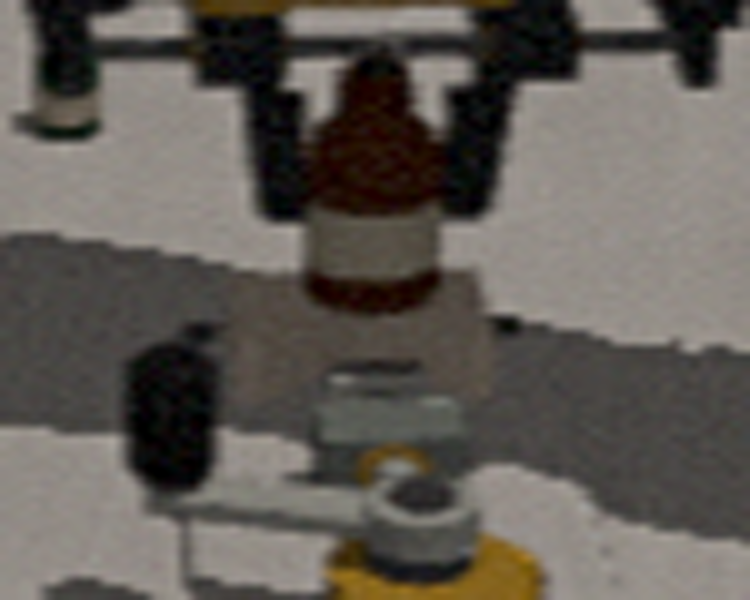

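Request:
carry_out(moves=[[0.01,-0.035,0.1,0,0,0],[0.01,-0.035,0.25,0,0,0],[0.01,-0.035,0.25,0,0,0],[0.01,-0.035,0.25,0,0,0]])

```text
time: 9.7
ee_pos: [558.2, -58.8, 68.7]
orientation: [0.996, 0.09, -0.001, -0.0]
contact_force: [-0.8, -0.4, 0.5]
grip_width: 0.423
```

```bash
python3 go.py 558.8 -60 47 10.7
```

```text
t 9.7 pos [558.2 -58.8  68.7] head 10.4 F [-0.8 -0.4  0.5] g 0.423 j [-0.32  0.36  1.76 -0.    1.02 -0.5 ]
shift [0.004 0.013 0.217] turn [-0.0002  0.0003 -0.0009]
```

Request:
carry_out(moves=[[0,0.01,0.08,0,0,0],[0.005,0.01,0.14,0,0,0],[0.005,0.01,0.17,0,0,0],[0.005,0.01,0.19,0,0,0],[0.005,0.01,0.19,0,0,0]])

```text
time: 10.2
ee_pos: [559.5, -59.8, 50.4]
orientation: [0.996, 0.09, -0.0, -0.0]
contact_force: [-0.5, -0.2, -1.0]
grip_width: 0.417
```

```bash
python3 go.py 558.8 -60 46.7 10.7
```

```text
t 10.2 pos [559.5 -59.8  50.4] head 10.4 F [-0.5 -0.2 -1. ] g 0.417 j [-0.32  0.4   1.76 -0.    0.99 -0.5 ]
shift [-0.007  0.001  0.037] turn [-0.      0.0001 -0.0009]
```

Request:
carry_out(moves=[[-0.005,0,0.02,0,0,0],[-0.005,0,0.03,0,0,0],[-0.005,0,0.03,0,0,0]])

```text
time: 10.5
ee_pos: [559.1, -60.0, 47.7]
orientation: [0.996, 0.09, -0.0, 0.0]
contact_force: [-0.1, 0.4, -2.3]
grip_width: 0.425
```

Request:
carry_out(moves=[[0,0,0.01,0,0,0],[0,0,0.01,0,0,0]])

```text
time: 10.7
ee_pos: [559.2, -60.0, 46.8]
orientation: [0.996, 0.09, 0.0, 0.0]
contact_force: [0.2, -0.2, -0.4]
grip_width: 0.423
```

```bash
python3 go.py 558.8 -60 46.7 10.7
python3 - <<'E'
from h import *
from workcell import manip
d=manip.get_image("side");e=manip.get_image("top")
cv2.imwrite("pics/n3.png",np.hstack([cv2.resize(d["pixels"][135:215,225:300],(400,427),interpolation=cv2.INTER_CUBIC),cv2.resize(e["pixels"][150:230,235:310],(400,427),interpolation=cv2.INTER_CUBIC)]))
E
```

```text
t 10.7 pos [559.2 -60.   46.8] head 10.4 F [ 0.2 -0.2 -0.4] g 0.423 j [-0.32  0.4   1.76  0.    0.98 -0.5 ]
shift [-0.004 -0.001  0.001] turn [ 0.     -0.     -0.0009]
```

View pics/n3.png

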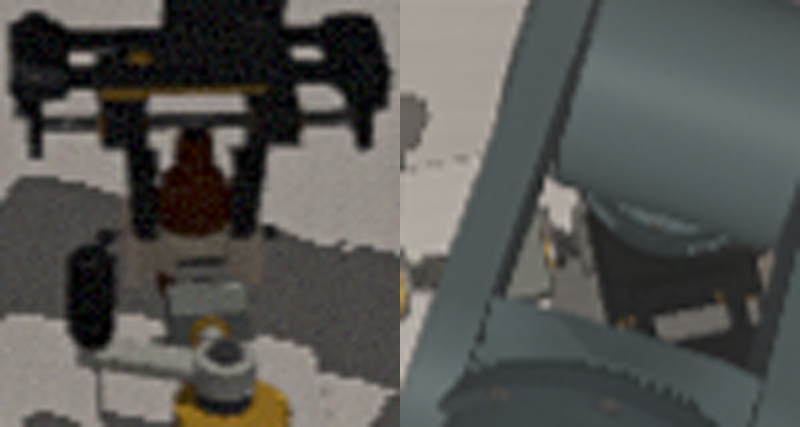

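Request:
carry_out(moves=[[0,0,0.01,0,0,0],[0,0,0.01,0,0,0]])

```text
time: 11.0
ee_pos: [559.3, -60.1, 46.6]
orientation: [0.996, 0.09, -0.0, 0.0]
contact_force: [-3.7, 0.2, 7.2]
grip_width: 0.421
```

```bash
python3 go.py 558.8 -60 46.7 10.7
```

```text
t 11.0 pos [559.3 -60.1  46.6] head 10.4 F [-3.7  0.2  7.2] g 0.421 j [-0.32  0.4   1.76 -0.    0.98 -0.5 ]
shift [-0.005 -0.002 -0.001] turn [ 0.      0.     -0.0009]
```

Force in z rose to 7 N, so the bottle is on the plate. I'll ease up a little and slide it gently toward the V.

Request:
carry_out(moves=[[0,0.01,-0.01,0,0,0],[0,0.01,-0.01,0,0,0]])

```text
time: 11.2
ee_pos: [559.5, -61.1, 46.9]
orientation: [0.996, 0.09, 0.0, 0.0]
contact_force: [-0.3, -0.2, -1.4]
grip_width: 0.426
```

Request:
carry_out(moves=[[0,0.01,0,0,0,0],[0,0.01,0,0,0,0]])

```text
time: 11.4
ee_pos: [559.6, -62.0, 46.7]
orientation: [0.996, 0.09, 0.0, -0.0]
contact_force: [0.1, 0.3, 0.6]
grip_width: 0.42
```

Request:
carry_out(moves=[[0,0.01,0,0,0,0],[0,0.01,0,0,0,0]])

```text
time: 11.6
ee_pos: [559.6, -62.6, 46.7]
orientation: [0.996, 0.09, -0.0, -0.0]
contact_force: [0.1, 3.3, 1.8]
grip_width: 0.423
```

Request:
carry_out(moves=[[0,-0.005,0,0,0,0],[0,-0.005,0,0,0,0],[0,-0.005,0,0,0,0],[0,-0.005,0,0,0,0]], grip=0.65)

```text
time: 12.0
ee_pos: [559.6, -62.5, 46.7]
orientation: [0.996, 0.09, -0.0, 0.0]
contact_force: [0.3, 1.1, 0.5]
grip_width: 0.651
```

Request:
carry_out(moves=[[0,0,-0.1,0,0,0],[0,0,-0.3,0,0,0],[0,0,-0.7,0,0,0],[0,0,-1,0,0,0],[0,0,-1,0,0,0]])

```text
time: 12.5
ee_pos: [563.0, -63.4, 152.6]
orientation: [0.996, 0.09, 0.004, 0.002]
contact_force: [0.6, 0.1, -0.3]
grip_width: 0.646
```

```bash
python3 go.py 593 70 150 10.7
```

```text
t 12.5 pos [563.  -63.4 152.6] head 10.4 F [ 0.6  0.1 -0.3] g 0.646 j [-0.32  0.25  1.71 -0.    1.17 -0.5 ]
shift [ 0.536 -1.259  0.024] turn [ 0.0008 -0.0014 -0.0009]
```

Request:
carry_out(moves=[[0.3,-0.5,0,0,0,0.02],[0.4,-0.9,0,0,0,0.045],[0.4,-0.9,0,0,0,0.07],[0.4,-0.9,0,0,0,0.095],[0.4,-0.9,0,0,0,0.115]])

```text
time: 13.0
ee_pos: [582.2, 34.1, 146.1]
orientation: [0.964, -0.266, -0.001, 0.0]
contact_force: [-1.1, 0.9, 0.3]
grip_width: 0.648
```

```bash
python3 go.py 595.5 70 140 -100; python3 -c "
from workcell import manip;import cv2
for n in('side','top'): cv2.imwrite('pics/'+n+'k.png',manip.get_image(n)['pixels'])"
```

```text
t 13.0 pos [582.2  34.1 146.1] head -30.9 F [-1.1  0.9  0.3] g 0.648 j [-0.14  0.3   1.66 -0.    1.18  0.39]
shift [-0.07  -0.376  0.061] turn [2.00e-04 1.00e-04 1.92e-01]
```

View pics/topk.png

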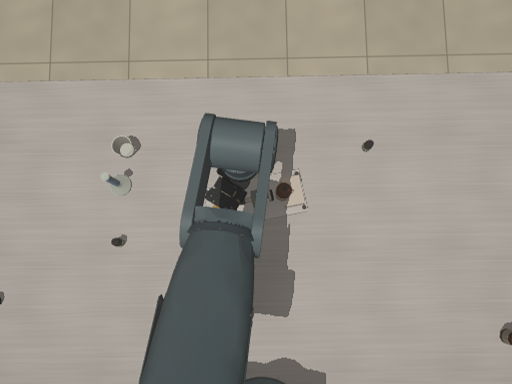

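View pics/sidek.png

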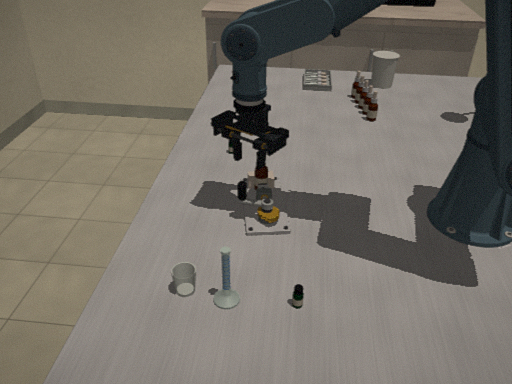

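The top view shows the bottle standing in the V at (285,190), and the knob is still at the same place in the side view at (242,190). Next I'll go over the knob.

Request:
carry_out(moves=[[-0.07,-0.37,0,0,0,0.02],[-0.07,-0.37,0,0,0,0.045],[-0.07,-0.37,0,0,0,0.07],[-0.07,-0.37,0,0,0,0.095],[-0.07,-0.37,0,0,0,0.115]])

```text
time: 13.6
ee_pos: [595.3, 68.7, 146.3]
orientation: [0.809, -0.588, -0.0, 0.0]
contact_force: [-0.3, -0.2, 0.1]
grip_width: 0.65
```

Request:
carry_out(moves=[[0,0,0,0,0,0.025],[0,0,0,0,0,0.05],[0,0,0,0,0,0.077],[0,0,0,0,0,0.077],[0,0,0,0,0,0.077]])

```text
time: 14.1
ee_pos: [595.3, 68.6, 146.3]
orientation: [-0.646, 0.763, 0.0, -0.0]
contact_force: [-0.5, 0.0, 0.6]
grip_width: 0.646
```

```bash
python3 go.py 595.5 70 72 -100
python3 - <<'E'
from h import *
from workcell import manip
d=manip.get_image("side");p=manip.read_state()["ee_pos"]
u,v=proj(d,p);print(u,v,proj(d,[595.5,70,112]))
cv2.imwrite("pics/k1.png",cv2.resize(d["pixels"][120:240,190:310],(600,600),interpolation=cv2.INTER_CUBIC))
E
```

```text
t 14.1 pos [595.3  68.6 146.3] head -99.5 F [-0.5  0.   0.6] g 0.646 j [-0.08  0.33  1.62 -0.    1.19  1.65]
shift [-0.015 -0.     0.743] turn [ 0.0001 -0.      0.0013]
241.83435880272287 169.108726997601 [241.69501039 181.37431496]
```

View pics/k1.png

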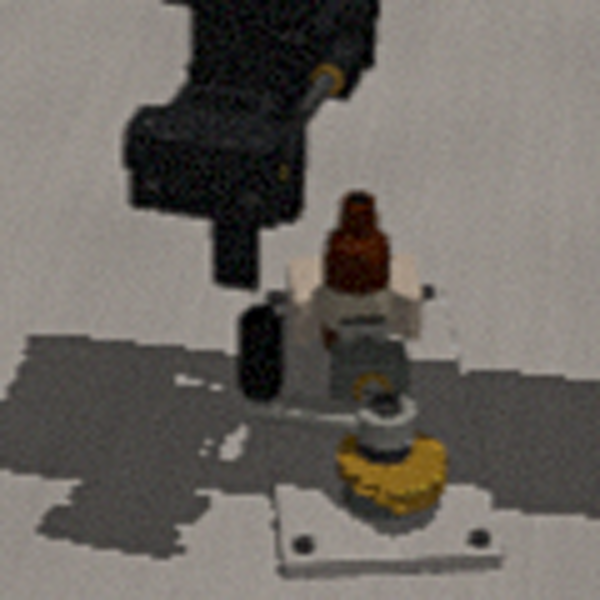

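Request:
carry_out(moves=[[-0.015,0,0.2,0,0,0],[-0.015,0.01,0.4,0,0,0],[-0.015,0.01,0.6,0,0,0],[-0.015,0.01,0.74,0,0,0],[-0.015,0.01,0.74,0,0,0]])

```text
time: 14.65
ee_pos: [593.1, 70.4, 70.4]
orientation: [-0.645, 0.764, 0.002, -0.002]
contact_force: [0.6, 0.8, 0.6]
grip_width: 0.655
```

```bash
python3 go.py 595 70 72 -100
```

```text
t 14.65 pos [593.1  70.4  70.4] head -99.6 F [0.6 0.8 0.6] g 0.655 j [-0.08  0.43  1.66 -0.    1.06  1.66]
shift [ 0.001 -0.02  -0.016] turn [ 0.0007 -0.0001  0.001 ]
```

Request:
carry_out(moves=[[0,-0.01,-0.01,0,0,0],[0,-0.01,-0.01,0,0,0],[0,-0.01,-0.01,0,0,0],[0,-0.01,-0.01,0,0,0]], grip=0.36)

```text
time: 15.05
ee_pos: [596.4, 70.2, 74.6]
orientation: [-0.645, 0.764, -0.001, 0.001]
contact_force: [-0.9, -0.3, -0.1]
grip_width: 0.363
```

Request:
carry_out(moves=[[0,0,0,0,0,0],[0,0,0,0,0,0],[0,0,0,0,0,0]], grip=0.295)

```text
time: 15.35
ee_pos: [595.8, 70.2, 73.8]
orientation: [-0.645, 0.764, -0.0, -0.0]
contact_force: [0.2, 0.7, -0.2]
grip_width: 0.293
```

```bash
python3 go.py 595 70 72 -100
python3 - <<'E'
from h import *
from workcell import manip
d=manip.get_image("side")
cv2.imwrite("pics/k2.png",cv2.resize(d["pixels"][140:220,200:280],(560,560),interpolation=cv2.INTER_CUBIC))
E
```

```text
t 15.35 pos [595.8  70.2  73.8] head -99.7 F [ 0.2  0.7 -0.2] g 0.293 j [-0.08  0.43  1.66 -0.    1.06  1.66]
shift [0.003 0.008 0.018] turn [-0.     -0.      0.0008]
```

View pics/k2.png

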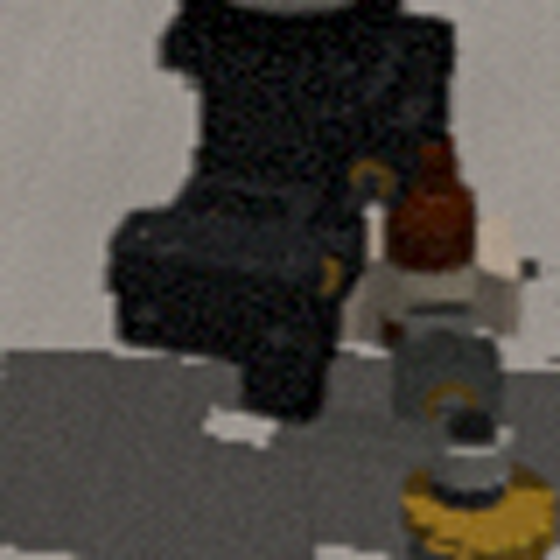

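```bash
cat > cr.py <<'E'
import numpy as np,sys
from workcell import manip
H=np.array([532.5,81.1])
s=manip.read_state();p=s["ee_pos"];d=p[:2]-H;r=np.hypot(*d);ph=np.arctan2(d[1],d[0])
X=__import__("scipy.spatial.transform",fromlist=["Rotation"]).Rotation.from_quat(s["orientation"]).as_matrix()[:,0]
h=np.arctan2(X[1],X[0]);F=s["contact_force"]
t=np.array([-np.sin(ph),np.cos(ph)]);n=d/r
herr=(h-(ph-np.pi/2)+np.pi)%(2*np.pi)-np.pi
print(f"t {s['time']:.2f} phi {ph%(2*np.pi):.3f} crank {(ph+0.337+.5)%(2*np.pi)-.5:.3f} r {r:.1f} z {p[2]:.1f} headerr {herr:.3f} Ftan {F[:2]@t:.1f} Frad {F[:2]@n:.1f} Fz {F[2]:.1f} g {s['grip_width']:.3f} j6 {s['joint_pos'][5]:.2f}")
E
python3 cr.py
```

```text
t 15.40 phi 6.113 crank 0.166 r 64.2 z 73.7 headerr 0.001 Ftan 0.5 Frad 0.4 Fz 0.2 g 0.295 j6 1.66
```

Request:
carry_out(moves=[[-0.065,0.003,0,0,0,-0.016],[-0.129,0.013,0,0,0,-0.032],[-0.192,0.029,0,0,0,-0.048]])

```text
time: 15.7
ee_pos: [596.3, 89.5, 73.7]
orientation: [0.753, -0.657, 0.0, 0.0]
contact_force: [-0.5, -2.1, 0.6]
grip_width: 0.298
```

```bash
python3 cr.py
python3 - <<'E'
from h import *
from workcell import manip
d=manip.get_image("side")
cv2.imwrite("pics/k3.png",cv2.resize(d["pixels"][140:220,200:280],(560,560),interpolation=cv2.INTER_CUBIC))
E
```

```text
t 15.70 phi 0.130 crank 0.467 r 64.3 z 73.7 headerr 0.005 Ftan -2.0 Frad -0.7 Fz 0.6 g 0.298 j6 1.39
```

View pics/k3.png

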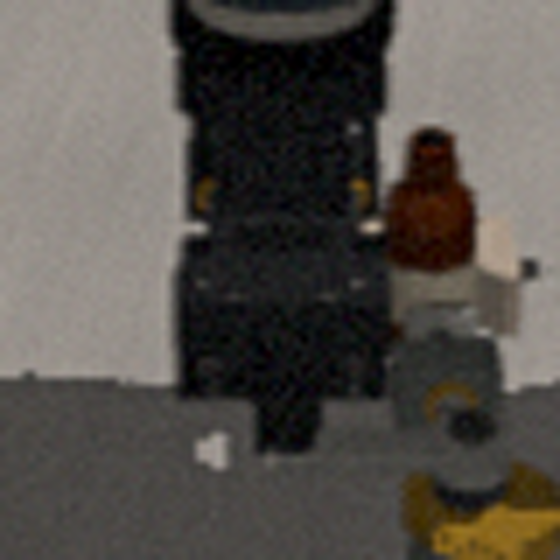

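The cam has turned along with the knob. I'll continue in small arcs and watch the tangential force.

Request:
carry_out(moves=[[-0.065,0.003,0,0,0,-0.016],[-0.129,0.013,0,0,0,-0.032]])

```text
time: 15.95
ee_pos: [593.3, 102.0, 73.7]
orientation: [0.815, -0.579, 0.0, 0.0]
contact_force: [-0.3, -1.3, 0.4]
grip_width: 0.296
```

```bash
python3 cr.py
```

```text
t 15.95 phi 0.331 crank 0.668 r 64.3 z 73.7 headerr 0.004 Ftan -1.2 Frad -0.8 Fz 0.4 g 0.296 j6 1.21
```

Request:
carry_out(moves=[[-0.065,0.003,0,0,0,-0.016],[-0.129,0.013,0,0,0,-0.032]])

```text
time: 16.15
ee_pos: [587.8, 113.8, 73.7]
orientation: [0.869, -0.495, 0.0, 0.0]
contact_force: [0.6, -1.9, -1.0]
grip_width: 0.294
```

```bash
python3 cr.py
```

```text
t 16.15 phi 0.534 crank 0.871 r 64.3 z 73.7 headerr 0.002 Ftan -1.9 Frad -0.4 Fz -1.0 g 0.294 j6 1.03
```

Request:
carry_out(moves=[[-0.065,0.003,0,0,0,-0.016],[-0.129,0.013,0,0,0,-0.032]])

```text
time: 16.35
ee_pos: [580.4, 124.1, 73.7]
orientation: [0.914, -0.405, 0.0, 0.0]
contact_force: [1.6, -2.8, -1.7]
grip_width: 0.295
```

```bash
python3 cr.py
```

```text
t 16.35 phi 0.732 crank 1.069 r 64.3 z 73.7 headerr 0.006 Ftan -3.2 Frad -0.7 Fz -1.7 g 0.295 j6 0.85
```

Request:
carry_out(moves=[[-0.065,0.003,0,0,0,-0.016],[-0.129,0.013,0,0,0,-0.032]])

```text
time: 16.55
ee_pos: [571.1, 132.5, 73.7]
orientation: [0.95, -0.311, 0.001, 0.0]
contact_force: [3.8, -2.3, -2.9]
grip_width: 0.296
```

```bash
python3 cr.py
```

```text
t 16.55 phi 0.928 crank 1.265 r 64.3 z 73.7 headerr 0.011 Ftan -4.4 Frad 0.5 Fz -2.9 g 0.296 j6 0.66
```

Request:
carry_out(moves=[[-0.065,0.003,0,0,0,-0.016],[-0.129,0.013,0,0,0,-0.032]])

```text
time: 16.75
ee_pos: [560.1, 139.2, 73.7]
orientation: [0.977, -0.214, 0.001, 0.0]
contact_force: [5.0, -2.1, -2.9]
grip_width: 0.296
```

```bash
python3 cr.py
```

```text
t 16.75 phi 1.127 crank 1.464 r 64.4 z 73.7 headerr 0.012 Ftan -5.4 Frad 0.2 Fz -2.9 g 0.296 j6 0.47
```

Request:
carry_out(moves=[[-0.065,0.003,0,0,0,-0.016],[-0.129,0.013,0,0,0,-0.032]])

```text
time: 16.95
ee_pos: [548.1, 143.6, 73.7]
orientation: [0.993, -0.115, 0.001, 0.0]
contact_force: [4.3, -1.6, -4.7]
grip_width: 0.299
```

```bash
python3 cr.py
```

```text
t 16.95 phi 1.327 crank 1.664 r 64.4 z 73.7 headerr 0.013 Ftan -4.6 Frad -0.5 Fz -4.7 g 0.299 j6 0.28
```

Request:
carry_out(moves=[[-0.065,0.003,0,0,0,-0.016],[-0.129,0.013,0,0,0,-0.032]])

```text
time: 17.15
ee_pos: [535.4, 145.5, 73.8]
orientation: [1.0, -0.015, 0.002, -0.0]
contact_force: [5.2, 0.8, -4.6]
grip_width: 0.293
```

```bash
python3 cr.py
```

```text
t 17.15 phi 1.526 crank 1.863 r 64.5 z 73.8 headerr 0.015 Ftan -5.1 Frad 1.0 Fz -4.6 g 0.293 j6 0.08
```

Request:
carry_out(moves=[[-0.065,0.003,0,0,0,-0.016],[-0.129,0.013,0,0,0,-0.032]])

```text
time: 17.35
ee_pos: [522.5, 144.8, 73.8]
orientation: [0.996, 0.086, 0.002, -0.0]
contact_force: [5.3, 2.1, -5.2]
grip_width: 0.296
```

```bash
python3 cr.py
```

```text
t 17.35 phi 1.726 crank 2.063 r 64.5 z 73.8 headerr 0.016 Ftan -5.6 Frad 1.3 Fz -5.2 g 0.296 j6 -0.12
```

Request:
carry_out(moves=[[-0.065,0.003,0,0,0,-0.016],[-0.065,0.003,0,0,0,-0.016]])

```text
time: 17.55
ee_pos: [515.5, 143.5, 73.9]
orientation: [0.991, 0.135, 0.001, -0.0]
contact_force: [3.1, 1.2, -2.9]
grip_width: 0.301
```

```bash
python3 cr.py
```

```text
t 17.55 phi 1.836 crank 2.173 r 64.7 z 73.9 headerr 0.005 Ftan -3.3 Frad 0.3 Fz -2.9 g 0.301 j6 -0.22
```

Request:
carry_out(moves=[[-0.065,0.003,0,0,0,-0.016],[-0.065,0.003,0,0,0,-0.016]])

```text
time: 17.75
ee_pos: [509.9, 141.6, 74.1]
orientation: [0.983, 0.184, 0.002, -0.0]
contact_force: [4.4, 2.0, -3.8]
grip_width: 0.297
```

```bash
python3 cr.py
```

```text
t 17.75 phi 1.929 crank 2.266 r 64.6 z 74.1 headerr 0.012 Ftan -4.8 Frad 0.3 Fz -3.8 g 0.297 j6 -0.33
```

Request:
carry_out(moves=[[-0.065,0.003,0,0,0,-0.016],[-0.065,0.003,0,0,0,-0.016]])

```text
time: 17.95
ee_pos: [504.1, 139.1, 74.2]
orientation: [0.972, 0.233, 0.002, -0.0]
contact_force: [4.7, 2.5, -2.7]
grip_width: 0.294
```

```bash
python3 cr.py
```

```text
t 17.95 phi 2.026 crank 2.363 r 64.5 z 74.2 headerr 0.016 Ftan -5.4 Frad 0.2 Fz -2.7 g 0.294 j6 -0.43
```

Request:
carry_out(moves=[[-0.065,0.003,0,0,0,-0.016],[-0.065,0.003,0,0,0,-0.016]])

```text
time: 18.15
ee_pos: [498.6, 135.9, 74.3]
orientation: [0.959, 0.282, 0.002, -0.0]
contact_force: [4.0, 2.7, -3.2]
grip_width: 0.296
```

```bash
python3 cr.py
```

```text
t 18.15 phi 2.124 crank 2.461 r 64.5 z 74.3 headerr 0.018 Ftan -4.9 Frad 0.2 Fz -3.2 g 0.296 j6 -0.54
```

Request:
carry_out(moves=[[-0.065,0.003,0,0,0,-0.016],[-0.065,0.003,0,0,0,-0.016]])

```text
time: 18.35
ee_pos: [493.3, 132.4, 74.3]
orientation: [0.944, 0.33, 0.002, -0.0]
contact_force: [5.1, 3.9, -3.8]
grip_width: 0.294
```

```bash
python3 cr.py
```

```text
t 18.35 phi 2.223 crank 2.560 r 64.5 z 74.3 headerr 0.020 Ftan -6.4 Frad 0.0 Fz -3.8 g 0.294 j6 -0.64
```

Request:
carry_out(moves=[[-0.065,0.003,0,0,0,-0.016],[-0.065,0.003,0,0,0,-0.016]])

```text
time: 18.55
ee_pos: [488.5, 128.2, 74.3]
orientation: [0.926, 0.377, 0.002, -0.0]
contact_force: [5.6, 5.8, -3.2]
grip_width: 0.294
```

```bash
python3 cr.py
```

```text
t 18.55 phi 2.322 crank 2.659 r 64.5 z 74.3 headerr 0.021 Ftan -8.1 Frad 0.4 Fz -3.2 g 0.294 j6 -0.75
```

Request:
carry_out(moves=[[-0.065,0.003,0,0,0,-0.015],[-0.065,0.003,0,0,0,-0.015]])

```text
time: 18.75
ee_pos: [484.1, 123.7, 74.3]
orientation: [0.908, 0.42, 0.002, -0.0]
contact_force: [4.7, 6.1, -3.2]
grip_width: 0.293
```

```bash
python3 cr.py
```

```text
t 18.75 phi 2.421 crank 2.758 r 64.5 z 74.3 headerr 0.017 Ftan -7.7 Frad 0.5 Fz -3.2 g 0.293 j6 -0.86
```

Request:
carry_out(moves=[[-0.04,0.001,0,0,0,-0.01],[-0.04,0.001,0,0,0,-0.01]])

```text
time: 18.95
ee_pos: [481.2, 120.4, 74.2]
orientation: [0.894, 0.448, 0.002, -0.0]
contact_force: [3.3, 4.8, -2.2]
grip_width: 0.296
```

```bash
python3 cr.py
```

```text
t 18.95 phi 2.488 crank 2.825 r 64.6 z 74.2 headerr 0.011 Ftan -5.8 Frad 0.2 Fz -2.2 g 0.296 j6 -0.93
```

Request:
carry_out(moves=[[-0.04,0.001,0,0,0,-0.01],[-0.04,0.001,0,0,0,-0.01]])

```text
time: 19.15
ee_pos: [478.4, 116.8, 74.2]
orientation: [0.88, 0.476, 0.001, -0.0]
contact_force: [1.7, 3.5, 0.5]
grip_width: 0.297
```

```bash
python3 cr.py
```

```text
t 19.15 phi 2.558 crank 2.895 r 64.8 z 74.2 headerr 0.004 Ftan -3.9 Frad 0.5 Fz 0.5 g 0.297 j6 -1.00
```

Request:
carry_out(moves=[[-0.04,0.001,0,0,0,-0.01],[-0.04,0.001,0,0,0,-0.01]])

```text
time: 19.35
ee_pos: [476.2, 113.2, 74.1]
orientation: [0.864, 0.503, 0.001, 0.0]
contact_force: [2.0, 3.4, 0.7]
grip_width: 0.299
```

```bash
python3 cr.py
```

```text
t 19.35 phi 2.623 crank 2.960 r 64.8 z 74.1 headerr 0.002 Ftan -4.0 Frad -0.0 Fz 0.7 g 0.299 j6 -1.06
```

Request:
carry_out(moves=[[-0.04,0.001,0,0,0,-0.01],[-0.04,0.001,0,0,0,-0.01]])

```text
time: 19.55
ee_pos: [474.2, 109.6, 74.1]
orientation: [0.848, 0.53, 0.001, 0.0]
contact_force: [1.6, 2.8, 1.5]
grip_width: 0.295
```

```bash
python3 cr.py
```

```text
t 19.55 phi 2.687 crank 3.024 r 64.9 z 74.1 headerr 0.000 Ftan -3.2 Frad -0.2 Fz 1.5 g 0.295 j6 -1.13
```

Request:
carry_out(moves=[[-0.01,0,0,0,0,-0.002],[-0.01,0,0,0,0,-0.002]])

```text
time: 19.75
ee_pos: [473.5, 108.5, 74.0]
orientation: [0.845, 0.535, 0.0, 0.0]
contact_force: [1.8, 1.9, 2.8]
grip_width: 0.296
```

```bash
python3 cr.py
```

```text
t 19.75 phi 2.706 crank 3.043 r 65.0 z 74.0 headerr -0.006 Ftan -2.5 Frad -0.8 Fz 2.8 g 0.296 j6 -1.15
```

Request:
carry_out(moves=[[0.01,0,0,0,0,0],[0.01,0,0,0,0,0]])

```text
time: 19.95
ee_pos: [473.0, 109.2, 73.3]
orientation: [0.844, 0.536, -0.001, -0.0]
contact_force: [-0.2, -0.2, 0.3]
grip_width: 0.296
```

```bash
python3 cr.py
```

```text
t 19.95 phi 2.701 crank 3.038 r 65.8 z 73.3 headerr 0.000 Ftan 0.2 Frad 0.1 Fz 0.3 g 0.296 j6 -1.15
```

Request:
carry_out(moves=[[0.005,0,0,0,0,0],[0.005,0,0,0,0,0]])

```text
time: 20.15
ee_pos: [473.5, 109.7, 73.4]
orientation: [0.844, 0.536, -0.0, -0.0]
contact_force: [-0.0, -0.6, -0.7]
grip_width: 0.29
```

```bash
python3 cr.py
```

```text
t 20.15 phi 2.690 crank 3.027 r 65.6 z 73.4 headerr 0.012 Ftan 0.6 Frad -0.2 Fz -0.7 g 0.290 j6 -1.15
```

The crank went light and the knob stays put when I back the fingers off, so it's on the dwell. I'll let go and retreat.

Request:
carry_out(moves=[[0,0,0,0,0,0],[0,0,0,0,0,0],[0,0,0,0,0,0],[0,0,0,0,0,0]], grip=0.65)

```text
time: 20.55
ee_pos: [473.9, 109.8, 73.7]
orientation: [0.844, 0.536, -0.0, 0.0]
contact_force: [-0.0, -0.5, -0.6]
grip_width: 0.63
```

Request:
carry_out(moves=[[0,0,-0.1,0,0,0],[0,0,-0.3,0,0,0],[0,0,-0.7,0,0,0],[0,0,-1,0,0,0],[0,0,-1,0,0,0]])

```text
time: 21.05
ee_pos: [477.1, 109.9, 179.1]
orientation: [0.844, 0.536, 0.004, 0.003]
contact_force: [-0.1, -0.7, 0.1]
grip_width: 0.646
```

```bash
python3 cr.py
python3 - <<'E'
from h import *
from workcell import manip
d=manip.get_image("side");e=manip.get_image("top")
cv2.imwrite("pics/f1.png",np.hstack([cv2.resize(d["pixels"][150:250,215:305],(400,444),interpolation=cv2.INTER_CUBIC),cv2.resize(e["pixels"][150:240,200:310],(400,444),interpolation=cv2.INTER_CUBIC)]))
E
```

```text
t 21.05 phi 2.662 crank 2.999 r 62.5 z 179.1 headerr 0.040 Ftan 0.7 Frad -0.2 Fz 0.1 g 0.646 j6 -1.15
```

View pics/f1.png

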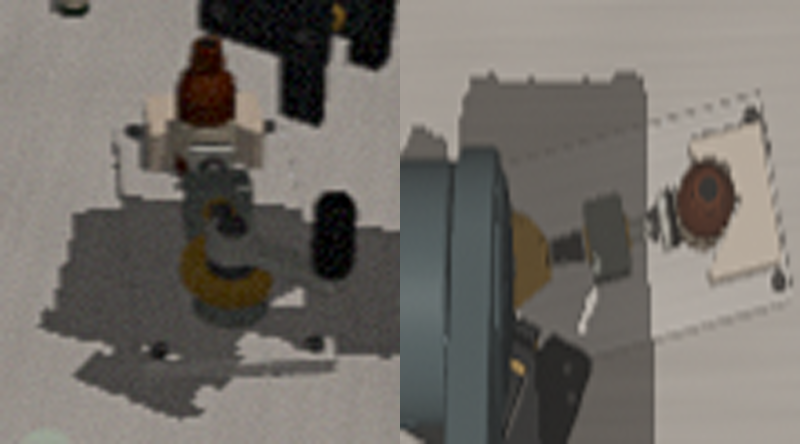

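Request:
carry_out(moves=[[-0.2,-0.4,-0.3,0,0,0],[-0.4,-0.8,-0.6,0,0,0],[-0.4,-0.9,-0.6,0,0,0],[-0.4,-0.9,-0.6,0,0,0]])

```text
time: 21.55
ee_pos: [373.8, 112.4, 233.3]
orientation: [0.844, 0.536, -0.0, -0.0]
contact_force: [-0.4, 0.1, -0.2]
grip_width: 0.651
```

Request:
carry_out(moves=[[0.5,-0.2,0,0,0,0],[1,-0.4,0,0,0,0],[1,-0.4,0,0,0,0],[1,-0.4,0,0,0,0],[1,-0.4,0,0,0,0]])

```text
time: 22.05
ee_pos: [381.5, 218.8, 232.4]
orientation: [0.844, 0.536, -0.001, -0.0]
contact_force: [0.2, -0.6, 0.4]
grip_width: 0.646
```

Run:
```python
from h import *
from workcell import manip
print(manip.read_state()["ee_pos"],manip.read_state()["time"])
d=manip.get_image("side");e=manip.get_image("top")
cv2.imwrite("pics/f2.png",d["pixels"]);cv2.imwrite("pics/f3.png",e["pixels"])
cv2.imwrite("pics/f4.png",np.hstack([cv2.resize(d["pixels"][150:250,215:305],(400,444),interpolation=cv2.INTER_CUBIC),cv2.resize(e["pixels"][150:240,200:310],(400,444),interpolation=cv2.INTER_CUBIC)]))
```

```text
[381.54406617 218.77037757 232.41085688] 22.05
```

View pics/f2.png

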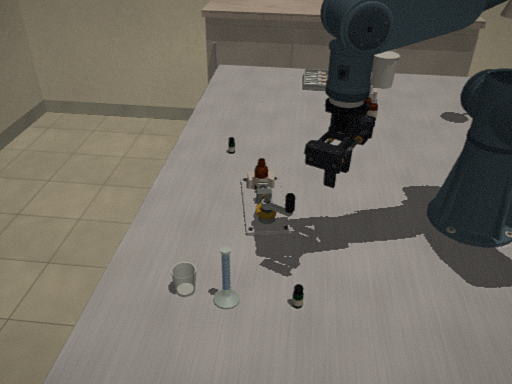

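View pics/f4.png

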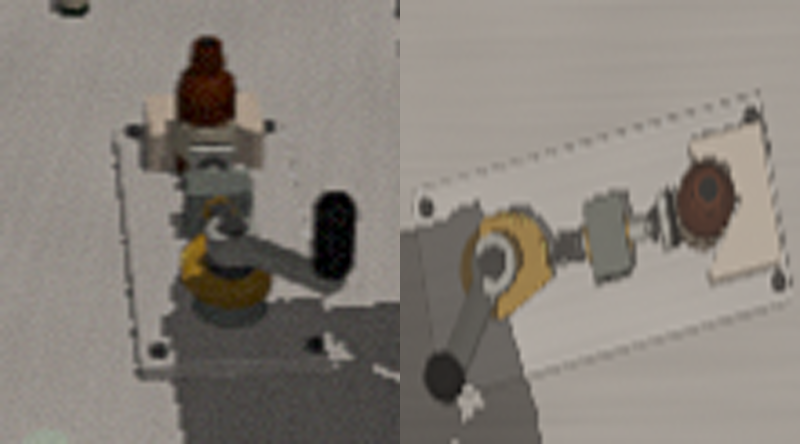

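The bottle stands seated with the pad against it. The knob is at rest, and the glassware is in place. As a cross-check I'll measure the cam's outline and the knob position.

Run:
```python
from h import *
from workcell import manip
e=manip.get_image("top");np.savez("top9.npz",**e)
a=cv2.resize(e["pixels"][185:225,205:265],(780,520),interpolation=cv2.INTER_CUBIC);cv2.imwrite("pics/f5.png",np.clip(a.astype(float)*1.3,0,255).astype(np.uint8))
H=[532.5,78.1]
hsv=cv2.cvtColor(e["pixels"],cv2.COLOR_BGR2HSV)
for v in range(185,225):
  for u in range(205,265):pass
m=cv2.inRange(hsv,(8,90,50),(30,255,255));ys,xs=np.nonzero(m[185:225,205:265]);
B=np.array([ray(e,x+205,y+185,42)[:2] for x,y in zip(xs,ys)])-H
r=np.hypot(*B.T);ang=np.degrees(np.arctan2(B[:,1],B[:,0]))-(-79.3)
for k in range(-180,180,15):
    s=((ang-k+180)%360-180);w=abs(s)<7.5
    if w.sum():print(k,r[w].max().round(1))
```

```text
-180 22.4
-165 23.0
-105 22.7
-90 25.4
-75 25.0
-60 25.2
-45 28.4
-30 33.6
-15 37.8
0 92.8
15 35.7
30 35.4
45 32.4
60 29.9
75 27.3
90 25.6
105 24.1
120 20.9
135 22.9
150 23.0
165 21.9
```

View pics/f5.png

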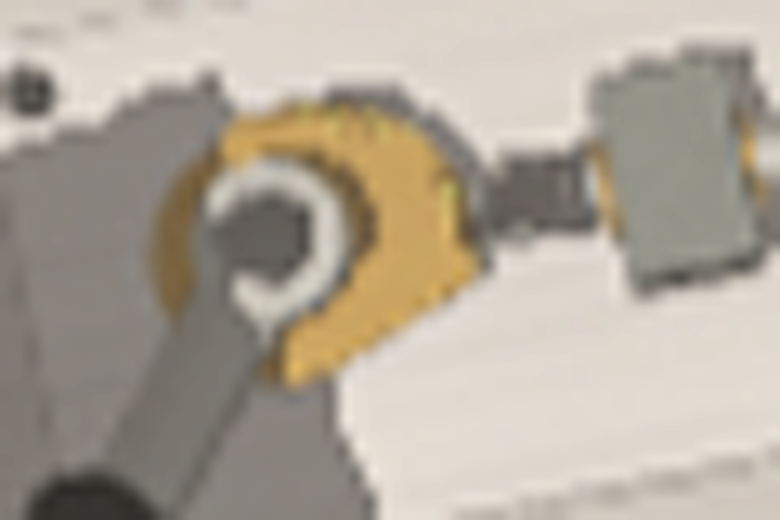

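The cam outline agrees: its largest radius spans about -18° to +12° around the roller, so the roller sits on the dwell with margin on both sides. I'll hand in.

Run:
```python
from workcell import manip
print(manip.sign_off(), manip.read_state()["time"])
```

```text
the job is handed in; nothing more can be done
the job is handed in; nothing more can be done
```

The bottle stands upright in the V nest with the clamp shut on it by itself, and I handed the job in at about 22 s of the 72 s allowed.

- **Placing the bottle:** I gripped it on its body with the opening set just under its diameter. The grip force itself is fixed, so I could not set it lighter. I lowered it until it met the plate, then slid it into the V until I felt about 3 N, and released it.
- **Cranking:** I turned the knob anticlockwise between loosely set fingers, so it was not squeezed. The push grew to about 8 N. It dropped from a crank angle of about 2.8 rad, and I stopped at about 3.03 rad.
- **Letting go:** When I backed the fingers off about 1 mm, the force went to zero and the knob stayed put. I then released it and moved the arm clear.

**Last checks:**
- The pictures show the bottle upright in the V with the pad against it, and the knob in the same place before and after I moved the arm away.
- The cylinder, beaker and vials look to be standing where they were.
- The cam's outline in the top view puts the roller inside the dwell, at least roughly 10° from either end.

**What disagreed:**
- The two cameras differed by about 7 mm in y. I settled this by touch at the bottle and at the V.
- The light push read about 2.5 to 4 N, slightly above the stated 1 to 3 N. I put this down to friction and force noise.

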